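# Unlock the dosing unit's dock and prime it with its reservoir jar

## Robot

A 7-joint arm with a two-finger parallel gripper is mounted at the origin on the work surface. World frame = base frame: x ahead of the robot, y to its left, z up, the work surface at z = 0. Lengths are in m, angles in rad, forces in N, time in s.
With the tool pointing down it reaches from about 0.35 to 0.9 m from the base axis. Payload 8.1 kg.
Tool frame: the origin (TCP) lies at the very end of the fingers, on their centre line; the grasp point (between the pads) lies 19 mm behind it; z points along the fingers, y is the line along which they close (so a half turn about z gives the same grasp; the last joint's range is limited). The gripper opens to 92 mm and grips with 3 to 60 N. Pads are 19 mm wide; open, the fingers measure 130 mm over their backs; the gripper's body (75 mm by 190 mm) begins 47 mm behind the grasp point.
Start: joints at [-1.399, 0.434, 0.025, 1.573, -0.012, 1.134, -0.075], TCP at [0.17, 0.602, 0.227] pointing down, gripper open.
Joint ranges: [-2.62, 2.62], [-0.44, 2.09], [-1.27, 1.32], [0.08, 2.57], [-1.32, 4.46], [0.12, 2], [-2.74, 2.74]. Speed limits (rad/s): [2.22, 2.22, 3.01, 3.01, 3.14, 3.14, 3.14].

## Interface

Orientations are given as a rotation vector (axis times angle).
In Python, from cell import arm gives the robot as it stands.
- The arm moves only by the tool carry_out, never from a script. Its argument "commands" is a list of rows, each a list of 7 numbers: the opening, from 0 (shut) to 1 (fully open), then the shift along the tool's x, y, z each as a share of 0.025 m, from -1 to 1, then the turn, a rotation vector about the tool's x, y, z each as a share of 0.1 rad, from -1 to 1. A call has 1 to 8 rows; each row shifts and turns the commanded pose from where the row before left it, along the tool's axes as they then stand; what a row does not reach is not made up. A row lasts 1/10 s, in which the tool goes at most 50 mm and 8.59 degrees, less where a joint would pass 70% of its speed; a pose out of reach is approached as far as the arm can. A call with a number of a shift or a turn outside -1 to 1 is refused whole. A call with a gripper value outside its range is refused whole. The fingers move at their own pace and stop on an object; "squeeze" is the grip in N (left out, the last holds). Time passes only in rows, so rows that do not move let the fingers close. It gives the time, the measured TCP pose, the force, the opening and the grip force at its end, in the units of the state.
- arm.observe(): the state, without advancing time (a new reading comes with each control period).
- arm.get_image(name): name is "scene" or "top" or "wrist"; returns a dict with "pixels" (400x640x3 uint8, red, green, blue), "range_z" (400x640 float32, m along the optical axis (not along the pixel's ray), 0 where there is no reading), "mtx" (3x3 intrinsics, pixels), "R" (3x3) and "t" (3): a world point X has camera coordinates R X + t; the wrist camera has in their place "tool_from_camera" (4x4, takes a point from camera to tool coordinates, whose origin is the TCP and whose axes are the flange's). Camera axes: x right, y down, z forward; pixel columns grow to the right and rows downward; lengths in m; the calibration is good to about 2 mm. A picture is of the moment at which its call begins: read the wrist's pose just before it.
- arm.sign_off(): hands the job in; it is judged then, once.
The state is a dict: "clock": time; "joints": joint angles; "dq": joint speeds; "joint_efforts": joint torques, N m; "position": TCP position; "ee_rot": TCP orientation; "force": force on the tool from outside, world axes, zero at the start; "ft_torque": the same for the moment, N m; "width": opening from 0.0 (shut) to 1.0 (fully open); "gripper_force": force on a finger pad.
Only numpy, scipy, OpenCV 4.12 (cv2) and the standard library are available. Lean on these libraries where they do the work, as an engineer would, in place of code of your own. Each camera call takes 0.05 s, during which the arm holds its last target. There are 200 camera calls.

## Task

Put the small black dosing unit into service: draw its lock pin straight out of the bore in its side and park it in the grey keeper, gently lowered and not dropped, with the square grip down in the trough and the shank lying out through the notch. Then take the squat reservoir jar and, holding it upright, press it centrally down on the unit's round sprung dock until the dock is fully depressed, hold it there for a moment, let the dock come up again and leave the jar standing on it. Do not tip the jar and leave all the other things on the bench where they are.

Things in the scene. Friction and masses are not known exactly. Their poses are not given: they have to be found in the camera images.
- unit: Dosing unit, black box fixed to the bench, 100 (its x) x 110 (its y) x 92 mm high, on top of it the round sprung dock. Origin at the centre of its underside. The bore (square, 14.4 mm, through the whole box along the unit's x, axis 50 mm above the bench) opens in its -x face. The lock pin in the bore blocks the dock.
- bore_mouth (a point): Centre of the bore's mouth on the unit's -x face, 50 mm above the bench; x points into the bore, so the pin is drawn out along -x.
- dock (a joint): Travel of the sprung dock, m: 0 up, 0.012 fully down. About 6.5 N to start it, 14 N fully down; it springs back.
- dock_top (a point): Centre of the top of the dock, a flat round aluminium pad with a black rubber face, 84 mm diameter, on a central stem above the unit; 114 mm above the bench when up. Moves with the dock.
- pin: Lock pin, bare aluminium, 140 g: square grip 28 x 28 mm, 48 mm long, and round shank 12 mm diameter, 95 mm long. Origin on the axis where shank meets grip; x points along the shank to the tip, the grip spans x -48 to 0 mm. At the start the shank is in the bore, 12 mm of it showing between unit and grip. Laid on the bench it rests on its grip, axis 14 mm up; balance point 6 mm inside the grip.
- pin_tip (a point): Free end of the pin's shank, 95 mm from the pin's origin.
- keeper: Grey bracket fixed to the bench, base 110 x 66 x 10 mm, origin at its underside's centre. A trough along x, open on top, takes the pin's grip: inside x -40 to 12 mm, 35 mm wide, floor at 32 mm, walls 8 mm thick up to 72 mm above the bench: no room for fingers beside the grip. Its +x wall (x 12 to 20) has a notch, 17 mm wide, open on top, down to 39 mm, through which the shank sticks out.
- keeper_seat (a point): Where the pin's origin lies when parked, at keeper x = 10 mm, y = 0, 46 mm above the bench; the shank points along the keeper's +x.
- jar: Reservoir jar, closed, straight clear plastic body with a paper label and white lid, 54 mm diameter, 110 mm tall, about 0.33 kg. Origin at the centre of its underside, z up.
- washbottle: Bystander: white bottle with a narrow neck, 64 mm diameter, 170 mm tall. Origin at the centre of its underside.
- beaker: Bystander: open clear plastic cup, 76 mm diameter, 85 mm tall. Origin at the centre of its underside.
- screwdriver: Bystander: screwdriver with a black handle lying along its x, 160 mm long, up to 30 mm thick. Origin at its middle.
- tray: Bystander: small open white tray, 90 (x) x 70 (y) x 28 mm. Origin at the centre of its underside.
- module: Bystander: black electronics module, 90 (x) x 46 (y) x 35 mm. Origin at the centre of its underside.
- frame: Bystander: flat black rectangular frame, 120 (x) x 90 (y) x 8 mm. Origin at the centre of its underside.
- spool: Bystander: flat grey ring-shaped spool lying on the bench, 76 mm outside, 40 mm hole, 24 mm high. Origin at the centre of its underside.
- toolblock: Bystander: wooden tool block, 50 (x) x 90 (y) x 70 mm, with four tool handles standing in it up to 105 mm. Origin at the centre of its underside.
Things that resemble listed ones, but are neither listed nor needed, are in the scene too. Leave any orange look-alike of the pin alone.

How it is judged:
On the way, in this order (a step that is already met when the one before it is completed fails the run):
1. the lock pin is drawn clear out of the bore (x of pin_tip in the frame of bore_mouth below -0.004 m), for 0.1 s.
2. the pin lies parked in the keeper, grip in the trough, shank through the notch, and is let go (distance between pin and keeper_seat below 0.01 m and z of pin in the frame of keeper_seat below 0.005 m and angle between the x axis of pin and the x axis of keeper, either way round below 0.1 rad and x of pin_tip in the frame of keeper_seat above 0.08 m and contact force between the fingers and pin below 0.2 N), for 0.3 s.
3. the gripped jar presses the dock fully down (at least 10.5 of 12 mm), upright and within 15 mm of its centre (horizontal distance between jar and dock_top below 0.015 m and angle between jar's own z axis and vertical below 0.12 rad and value of joint dock above 0.0105 m and contact force between jar and unit above 4 N and contact force between the fingers and jar above 1 N), for 0.25 s.
At the end, for the whole second after the job is handed in: Pin parked in the keeper (origin within 10 mm of the seat, under 5 mm above it, axis within 0.1 rad, tip out through the notch); jar upright (0.12 rad) on the dock within 15 mm of its centre, dock up again (under 5 mm down); both released and at rest (all of step 2 and horizontal distance between jar and dock_top below 0.015 m and angle between jar's own z axis and vertical below 0.12 rad and value of joint dock below 0.005 m and contact force between jar and unit above 1 N and contact force between the fingers and jar below 0.2 N and linear speed of each of pin, jar below 0.03 m/s); the robot touches nothing.
It fails at once if a bystander is shifted more than 25 mm or tipped (distance of any of washbottle, beaker, screwdriver, tray, module, frame, spool, toolblock from where it was at the start of the episode above 0.025 m or angle between any of washbottle, beaker, tray, toolblock's own z axis and vertical above 0.5 rad).
It fails at once if the jar is tipped (more than 0.6 rad) (angle between jar's own z axis and vertical above 0.6 rad).
It fails at once if the pin is dropped into the keeper (faster than 0.4 m/s in the last 15 mm) (horizontal distance between pin and keeper_seat below 0.02 m and z of pin in the frame of keeper_seat between -0.01 and 0.015 m and linear speed of pin above 0.4 m/s).
It also fails if it takes over 69 s, if anything falls off the work surface, if the arm or the gripper's body presses on something with over 40 N, if the wrist force passes 120 N, or if a joint passes its speed limit or range.

## Working session

There is one attempt and no reset: what is moved stays moved. The work goes in short steps, Python scripts to look and compute and a tool call to move; the robot and the scene stay as the last step left them, time stands still between calls to the robot, and variables do not carry over. Pictures are saved under pics/ and viewed, at most 10 in all, crops included, and the job is handed in when it is done.

Besides the shell and the picture viewer there is one more tool, called after "Call:" as name(argument=value, ...) on one line, values as JSON. carry_out: Moves the arm, as the interface text tells. Shift numbers are shares of 0.025 m and turn numbers shares of 0.1 rad, none past 1 either way. Its arguments: {"type":"object","properties":{"commands":{"type":"array"},"squeeze":{"type":"number"}},"required":["commands"]}

```bash
mkdir -p pics; cat > h.py <<'E'
import numpy as np, cv2
from cell import arm
from scipy.spatial.transform import Rotation as Ro
def cloud(im, st=None):
    z=im["range_z"]; K=im["mtx"]; v,u=np.mgrid[0:400,0:640]
    P=np.stack([(u-K[0,2])/K[0,0]*z,(v-K[1,2])/K[1,1]*z,z],-1)
    if "R" in im: W=(P-im["t"])@im["R"]
    else:
        T=im["tool_from_camera"]; R=Ro.from_rotvec(st["ee_rot"]).as_matrix()
        W=(P@T[:3,:3].T+T[:3,3])@R.T+st["position"]
    W[z<=0]=np.nan
    return W
E
python3 - <<'E'
from h import *
print(arm.observe())
for n in ("scene","top"):
    im=arm.get_image(n); cv2.imwrite(f"pics/{n}0.png",im["pixels"][:,:,::-1]); np.save(f"{n}0.npy",cloud(im)); print(im["mtx"],-im["R"].T@im["t"])
E
```

```text
{'clock': 0.0, 'joints': array([-1.39860348,  0.43519796,  0.02502172,  1.5740797 , -0.0116305 ,
        1.13399217, -0.07511581]), 'dq': array([-2.36161194e-05,  1.08493268e-03, -3.67970861e-05,  6.60562779e-04,
       -2.56047576e-03,  4.13037470e-04, -2.54142603e-04]), 'joint_efforts': array([ 1.70365252e-04, -6.67864609e+01,  9.84794386e-01, -3.14452565e+01,
       -6.07695244e-02,  4.29816486e-02,  1.53826068e-04]), 'position': array([0.16952858, 0.60105032, 0.2259678 ]), 'ee_rot': array([-4.30497784e-01, -3.11187692e+00,  2.40248619e-03]), 'force': array([-0.02496657,  0.65451802, -0.40666785]), 'ft_torque': array([0.02357345, 0.01952984, 0.03708096]), 'gripper_force': 0.0, 'width': 0.9958494734282544}
[[393.24875143   0.         318.8884066 ]
 [  0.         393.24875143 208.64490808]
 [  0.           0.           1.        ]] [1.40887392 0.08162789 1.04395869]
[[400.89267463   0.         323.1408548 ]
 [  0.         400.89267463 198.6207537 ]
 [  0.           0.           1.        ]] [ 0.39058132 -0.06235894  1.04519251]
```

View pics/scene0.png

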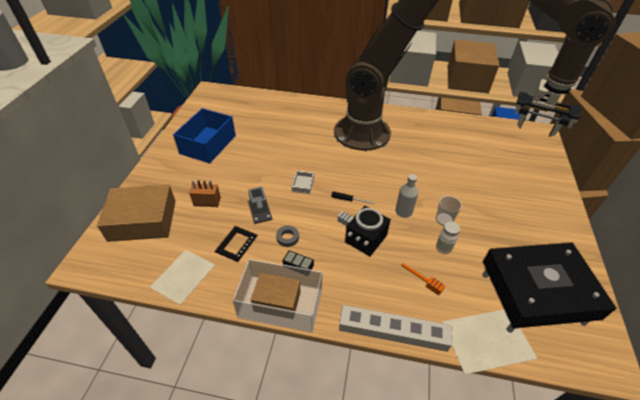

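View pics/top0.png

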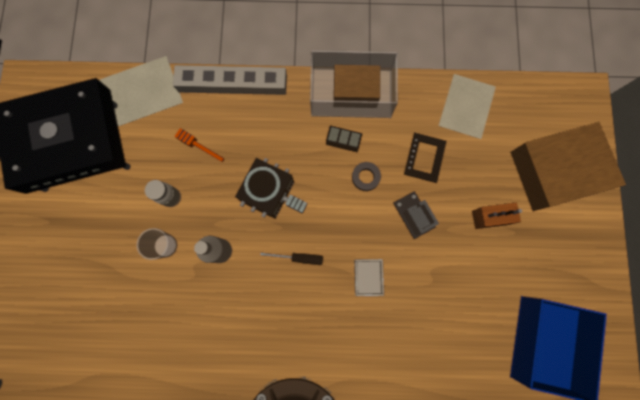

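The scene view shows the unit at (368,230), pin grip at (345,216), keeper at (260,205) and jar at (448,236). The top view shows the unit at (264,188), grip at (296,203), keeper at (415,213) and jar lid at (155,188). The orange look-alike is at (200,145).

```bash
python3 - <<'E'
from h import *
T=np.load("top0.npy"); S=np.load("scene0.npy")
def box(W,u0,u1,v0,v1,z0,z1):
    P=W[v0:v1,u0:u1].reshape(-1,3); return P[(P[:,2]>z0)&(P[:,2]<z1)]
def rep(n,P):
    r=cv2.minAreaRect((P[:,:2]*1000).astype(np.float32)); print(n,len(P),"med",np.median(P,0).round(4),"rect",np.round(r[0],1),np.round(r[1],1),round(r[2],1))
for nm,W,b in (("T",T,dict(dock=(230,300,150,225),grip=(283,315,190,220),keep=(385,445,185,245),jar=(135,185,170,210))),
             ("S",S,dict(dock=(340,395,200,255),grip=(334,354,206,226),keep=(243,276,182,226),jar=(434,464,216,256)))):
    rep(nm+" table",box(W,320,400,290,330,-.1,.1) if nm=="T" else box(W,380,440,260,280,-.1,.1))
    rep(nm+" dock",box(W,*b["dock"],.108,.13)); rep(nm+" unittop",box(W,*b["dock"],.085,.098))
    for z in ((.03,.08),(.058,.07)): rep(nm+" grip"+str(z),box(W,*b["grip"],*z))
    for z in ((.066,.08),(.025,.037),(.005,.015),(.015,.06)): rep(nm+" keep"+str(z),box(W,*b["keep"],*z))
    rep(nm+" jar",box(W,*b["jar"],.1,.125)); rep(nm+" jarbody",box(W,*b["jar"],.02,.095))
P=cv2.resize(cv2.imread("pics/top0.png")[150:250,230:460],None,fx=3.4,fy=3.4,interpolation=cv2.INTER_CUBIC)
cv2.imwrite("pics/crop.png",P)
E
```

```text
T table 3180 med [ 2.893e-01 -1.581e-01  2.000e-04] rect [ 290.2 -159.9] [ 97.4 201.6] 1.3
T dock 958 med [0.5844 0.0843 0.114 ] rect [584.9  84.2] [82.7 82.3] 10.9
T unittop 886 med [0.5696 0.0762 0.0917] rect [585.2  84.4] [100.6 110.7] 65.2
T grip(0.03, 0.08) 293 med [0.5503 0.0109 0.0606] rect [552.9  12.3] [65.3 35.5] 53.6
T grip(0.058, 0.07) 218 med [0.5486 0.0067 0.0613] rect [551.5  12. ] [61.6 29.5] 61.5
T keep(0.066, 0.08) 291 med [ 0.5182 -0.3087  0.072 ] rect [ 521.7 -306. ] [67.8 52.4] 29.9
T keep(0.025, 0.037) 233 med [ 0.5237 -0.3103  0.0324] rect [ 520.1 -302.7] [66.3 44.7] 29.8
T keep(0.005, 0.015) 462 med [ 0.5579 -0.2831  0.01  ] rect [ 532.8 -306.1] [127.3 127.8] 3.5
T keep(0.015, 0.06) 412 med [ 0.5225 -0.3058  0.0334] rect [ 530.5 -297. ] [93.1 46.8] 27.9
T jar 339 med [0.5656 0.3379 0.1094] rect [566.2 339.6] [46.6 46.9] 45.9
T jarbody 307 med [0.5558 0.319  0.0635] rect [562.4 329.8] [35.2 53.4] 71.3
S table 1195 med [6.767e-01 2.372e-01 4.000e-04] rect [672.8 238.3] [ 95.2 188.4] 4.3
S dock 448 med [0.5893 0.0856 0.1142] rect [585.4  86.4] [83.6 84.3] 54.0
S unittop 432 med [0.6157 0.0865 0.092 ] rect [585.   86.3] [101.  115.8] 64.8
S grip(0.03, 0.08) 144 med [0.5541 0.0044 0.0604] rect [549.8   6.5] [47.2 31.4] 61.0
S grip(0.058, 0.07) 94 med [0.5506 0.0071 0.0619] rect [550.    6.7] [47.  28.6] 65.0
S keep(0.066, 0.08) 121 med [ 0.5199 -0.3077  0.0717] rect [ 521.7 -305. ] [71.5 50.8] 30.3
S keep(0.025, 0.037) 100 med [ 0.5232 -0.3031  0.0325] rect [ 525.4 -306.1] [66.2 47.6] 33.7
S keep(0.005, 0.015) 229 med [ 0.5612 -0.2835  0.0101] rect [ 498.6 -301.7] [206.5 100. ] 15.6
S keep(0.015, 0.06) 253 med [ 0.5378 -0.3021  0.0353] rect [ 535.2 -299.4] [97.1 54. ] 30.3
S jar 175 med [0.5707 0.3405 0.1096] rect [566.9 340.6] [48.2 46.5] 7.7
S jarbody 396 med [0.5838 0.3362 0.052 ] rect [522.5 340.3] [ 59.6 146.8] 86.7
```

View pics/crop.png

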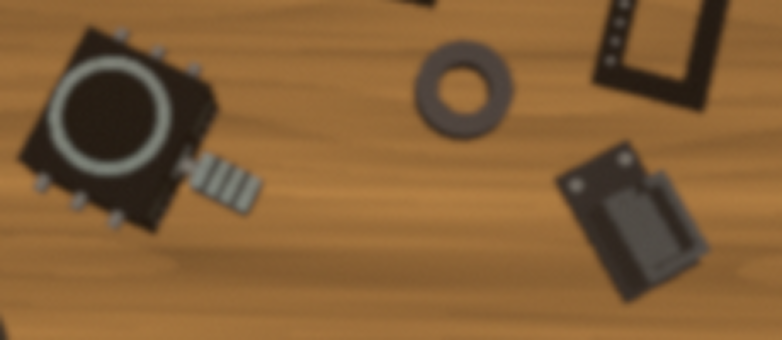

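The zoomed crop shows the grip pointing lower right from the unit's right side, so the unit's x axis heads about 65°. The keeper's bare base end with its two screws is at (577,184) and (626,158), so the keeper's +x heads up-left, about 30°. Heights match the given ones: dock 114, unit top 92, keeper rim 72, trough floor 32, jar 110 mm.

Fingers don't fit beside the grip in the trough. My plan is to draw the pin halfway by its grip, regrip it on the shank, then park it.

```bash
cat >> h.py <<'E'
def down(yh):  # tool down, tool y at heading yh deg
    a=np.radians(yh); y=np.array([np.cos(a),np.sin(a),0]); z=np.array([0,0,-1.]); return Ro.from_matrix(np.stack([np.cross(y,z),y,z],1))
def plan(p,yh,n=None,pos=None,rot=None):
    st=arm.observe(); p0=st["position"] if pos is None else np.array(pos); R=Ro.from_rotvec(st["ee_rot"]) if rot is None else rot
    p=np.array(p); G=down(yh); rv=(R.inv()*G).as_rotvec()
    n=n or int(np.ceil(max(np.linalg.norm(p-p0)/.025,np.linalg.norm(rv)/.1)))
    R0=R; q=p0.copy(); rows=[]
    for i in range(1,n+1):
        t=p0+(p-p0)*i/n; s=np.clip(np.round(R.inv().apply(t-q)/.025,2),-1,1); w=np.clip(np.round((R.inv()*R0*Ro.from_rotvec(rv*i/n)).as_rotvec()/.1,2),-1,1)
        q=q+R.apply(s*.025); R=R*Ro.from_rotvec(w*.1); rows.append([*s.tolist(),*w.tolist()])
    for k in range(0,n,8): print(*rows[k:k+8],sep=",\n"); print()
    return q,R
E
python3 - <<'E'
from h import *
plan([.5461,.0016,.2],-25)
E
```

```text
[-0.72, -0.65, 0.04, -0.0, 0.0, 0.6],
[-0.77, -0.61, 0.03, -0.0, 0.0, 0.59],
[-0.79, -0.57, 0.04, -0.0, 0.0, 0.6],
[-0.83, -0.51, 0.04, -0.0, 0.0, 0.6],
[-0.86, -0.47, 0.03, -0.0, 0.0, 0.6],
[-0.89, -0.41, 0.04, -0.0, 0.0, 0.59],
[-0.91, -0.36, 0.04, -0.0, 0.0, 0.6],
[-0.92, -0.31, 0.04, -0.0, 0.0, 0.6]

[-0.95, -0.24, 0.03, -0.0, 0.0, 0.6],
[-0.95, -0.19, 0.04, -0.0, 0.01, 0.59],
[-0.97, -0.14, 0.04, -0.0, -0.0, 0.6],
[-0.98, -0.07, 0.03, -0.0, -0.0, 0.6],
[-0.97, -0.02, 0.04, -0.0, -0.0, 0.6],
[-0.98, 0.04, 0.03, -0.0, -0.0, 0.59],
[-0.97, 0.1, 0.04, -0.0, -0.0, 0.6],
[-0.96, 0.15, 0.03, -0.01, -0.0, 0.6]

[-0.96, 0.22, 0.04, 0.0, -0.0, 0.59],
[-0.93, 0.27, 0.04, 0.0, -0.0, 0.6],
[-0.93, 0.32, 0.03, 0.0, 0.0, 0.6],
[-0.89, 0.38, 0.04, 0.0, 0.0, 0.6],
[-0.88, 0.44, 0.04, 0.0, 0.0, 0.59],
[-0.85, 0.48, 0.03, 0.0, 0.0, 0.6],
[-0.81, 0.54, 0.04, 0.0, 0.0, 0.6],
[-0.79, 0.58, 0.03, 0.0, 0.0, 0.6]

[-0.75, 0.63, 0.04, 0.0, 0.0, 0.59],
[-0.71, 0.67, 0.04, 0.0, 0.0, 0.6],
[-0.66, 0.71, 0.03, 0.0, 0.0, 0.6],
[-0.63, 0.75, 0.04, 0.0, 0.0, 0.6],
[-0.57, 0.79, 0.03, 0.0, 0.0, 0.59]
```

Call:
carry_out(commands=[[1,-0.72,-0.65,0,0,0,0.6],[1,-0.77,-0.61,0,0,0,0.6],[1,-0.79,-0.57,0,0,0,0.6],[1,-0.83,-0.51,0,0,0,0.6],[1,-0.86,-0.47,0,0,0,0.6],[1,-0.89,-0.41,0,0,0,0.6],[1,-0.91,-0.36,0,0,0,0.6],[1,-0.92,-0.31,0,0,0,0.6]])

```text
clock: 0.9
position: [0.2739, 0.4347, 0.2266]
ee_rot: [-1.163, -2.918, 0.0]
force: [0.4, -0.2, -0.9]
width: 0.999
gripper_force: 0.0
```

Call:
carry_out(commands=[[1,-0.95,-0.24,0,0,0,0.6],[1,-0.95,-0.19,0,0,0,0.6],[1,-0.97,-0.14,0,0,0,0.6],[1,-0.98,-0.07,0,0,0,0.6],[1,-0.97,-0.02,0,0,0,0.6],[1,-0.98,0.04,0,0,0,0.6],[1,-0.97,0.1,0,0,0,0.6],[1,-0.96,0.15,0,0,0,0.6]])

```text
clock: 1.7
position: [0.3776, 0.2687, 0.2268]
ee_rot: [-1.825, -2.557, -0.0]
force: [0.3, 0.2, 0.2]
width: 0.999
gripper_force: 0.0
```

Call:
carry_out(commands=[[1,-0.96,0.22,0,0,0,0.6],[1,-0.93,0.27,0,0,0,0.6],[1,-0.93,0.32,0,0,0,0.6],[1,-0.89,0.38,0,0,0,0.6],[1,-0.88,0.44,0,0,0,0.6],[1,-0.85,0.48,0,0,0,0.6],[1,-0.81,0.54,0,0,0,0.6],[1,-0.79,0.58,0,0,0,0.6]])

```text
clock: 2.5
position: [0.4805, 0.1026, 0.2268]
ee_rot: [2.381, 2.05, 0.0]
force: [-0.4, 0.0, -0.1]
width: 1.0
gripper_force: 0.0
```

Call:
carry_out(commands=[[1,-0.75,0.63,0.2,0,0,0.6],[1,-0.71,0.67,0.2,0,0,0.6],[1,-0.66,0.71,0.2,0,0,0.6],[1,-0.63,0.75,0.2,0,0,0.6],[1,-0.57,0.79,0.2,0,0,0.5],[1,0,0,0,0,0,0],[1,0,0,0,0,0,0]])

```text
clock: 3.2
position: [0.5439, -0.0003, 0.2015]
ee_rot: [-2.65, -1.688, 0.001]
force: [0.3, 0.6, -0.7]
width: 1.001
gripper_force: 0.0
```

```bash
cat >> h.py <<'E'
def rep(n,P):
    if len(P)<5: print(n,len(P)); return
    r=cv2.minAreaRect((P[:,:2]*1000).astype(np.float32)); print(n,len(P),"med",np.median(P,0).round(4),"rect",np.round(r[0],1),np.round(r[1],1),round(r[2],1))
def zsel(W,z0,z1,c,rad):
    P=W.reshape(-1,3); return P[(P[:,2]>z0)&(P[:,2]<z1)&(np.hypot(P[:,0]-c[0],P[:,1]-c[1])<rad)]
def wrist(name):
    st=arm.observe(); im=arm.get_image("wrist"); cv2.imwrite(f"pics/{name}.png",im["pixels"][:,:,::-1]); W=cloud(im,st); np.save(name+".npy",W)
    print(st["clock"],st["position"].round(4),(Ro.from_rotvec(st["ee_rot"]).as_matrix()).round(3).tolist(),st["force"].round(1)); return W
E
python3 - <<'E'
from h import *
W=wrist("w1"); print(np.round(arm.get_image("wrist")["tool_from_camera"],3).tolist())
rep("grip",zsel(W,.056,.07,(.5486,.0073),.035)); rep("dock",zsel(W,.107,.12,(.585,.085),.06)); rep("utop",zsel(W,.086,.097,(.585,.085),.09))
E
```

```text
3.2 [ 5.439e-01 -3.000e-04  2.015e-01] [[0.423, 0.906, -0.001], [0.906, -0.423, -0.0], [-0.001, -0.0, -1.0]] [ 0.3  0.6 -0.7]
[[-0.001, -0.965, -0.261, 0.069], [1.0, -0.001, 0.0, -0.0], [-0.0, -0.261, 0.965, -0.159], [0.0, 0.0, 0.0, 1.0]]
grip 1704 med [0.5484 0.0088 0.0625] rect [549.2  10.8] [55.9 27.9] 65.6
dock 12879 med [0.5851 0.0876 0.1154] rect [584.4  85.9] [83.4 82.9] 61.2
utop 8545 med [0.5786 0.0825 0.0931] rect [584.1  85.1] [ 98.3 110.5] 64.9
```

View pics/w1.png

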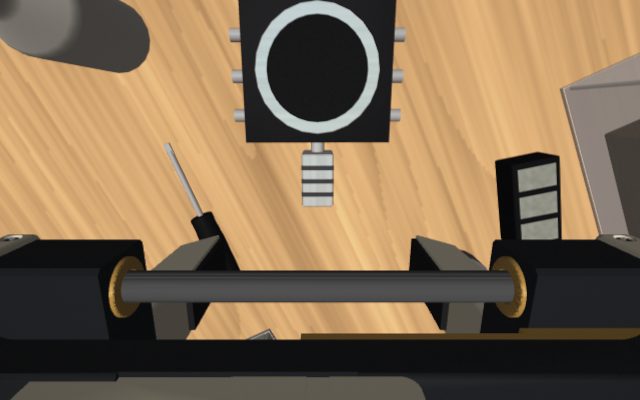

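The wrist view shows the grip at (317,180), well centred and aligned with the tool. The fingers have clear space on both sides. I'll descend now.

Call:
carry_out(commands=[[0.6,0.16,0.04,1,0,0,0],[0.6,0,0,1,0,0,0],[0.6,0,0,1,0,0,0],[0.6,0,0,1,0,0,0],[0.6,0,0,1,0,0,0],[0.6,0,0,1,0,0,0],[0.6,0,0,0.7,0,0,0],[0.6,0,0,0,0,0,0]])

```text
clock: 4.1
position: [0.5449, 0.0051, 0.0325]
ee_rot: [-2.644, -1.692, 0.005]
force: [-0.7, 0.3, -0.1]
width: 0.6
gripper_force: 0.0
```

Call:
carry_out(commands=[[0,0,0,0,0,0,0],[0,0,0,0,0,0,0],[0,0,0,0,0,0,0],[0,0,0,0,0,0,0],[0,0,0,0,0,0,0],[0,0,0,0,0,0,0]], squeeze=15)

```text
clock: 4.7
position: [0.5471, 0.0041, 0.0348]
ee_rot: [2.647, 1.691, 0.002]
force: [-1.2, 0.9, 5.3]
width: 0.303
gripper_force: 15.0
```

Call:
carry_out(commands=[[0,-0.3,0,0,0,0,0],[0,-0.4,0,0,0,0,0],[0,-0.4,0,0,0,0,0],[0,-0.4,0,0,0,0,0],[0,-0.4,0,0,0,0,0],[0,-0.2,0,0,0,0,0],[0,0,0,0,0,0,0]])

```text
clock: 5.4
position: [0.5239, -0.0449, 0.0342]
ee_rot: [-2.649, -1.688, 0.001]
force: [0.1, 0.6, -1.2]
width: 0.309
gripper_force: 15.0
```

Call:
carry_out(commands=[[0.6,0,0,0,0,0,0],[0.6,0,0,0,0,0,0],[0.6,0,0,0,0,0,0],[0.6,0,0,-0.5,0,0,0],[0.6,0,0,-1,0,0,0],[0.6,0,0,-1,0,0,0],[0.6,0,0,-1,0,0,0],[0.6,0,0,0,0,0,0]])

```text
clock: 6.2
position: [0.5267, -0.0438, 0.1254]
ee_rot: [2.645, 1.689, 0.008]
force: [-0.7, -0.2, 0.4]
width: 0.599
gripper_force: 0.0
```

```bash
python3 - <<'E'
from h import *
st=arm.observe(); W=wrist("w2"); R=Ro.from_rotvec(st["ee_rot"]); 
L=R.inv().apply(W.reshape(-1,3)-st["position"]); Z=W.reshape(-1,3)[:,2]
m=(abs(L[:,1])<.03)&(Z>.03)&(Z<.08)
for a in np.arange(-.06,.09,.006):
    k=m&(L[:,0]>a)&(L[:,0]<a+.006)
    if k.sum()>5: print(round(a,3),k.sum(),"y",np.percentile(L[k,1],[2,50,98]).round(4),"ztop",np.percentile(Z[k],[50,98]).round(4))
E
```

```text
6.2 [ 0.5267 -0.0438  0.1254] [[0.421, 0.907, 0.006], [0.907, -0.421, 0.0], [0.003, 0.005, -1.0]] [-0.7 -0.2  0.4]
-0.024 222 y [-0.0155 -0.0023  0.0108] ztop [0.0498 0.051 ]
-0.018 280 y [-0.0156 -0.0023  0.0113] ztop [0.0505 0.0521]
-0.012 312 y [-0.0159 -0.0023  0.0113] ztop [0.0514 0.0524]
-0.006 308 y [-0.0157 -0.0023  0.0112] ztop [0.052  0.0533]
-0.0 322 y [-0.0163 -0.0026  0.0111] ztop [0.0528 0.0542]
0.006 325 y [-0.0162 -0.0022  0.011 ] ztop [0.0534 0.055 ]
0.012 329 y [-0.016  -0.0029  0.0109] ztop [0.0541 0.0556]
0.018 358 y [-0.0158 -0.0022  0.0109] ztop [0.0547 0.0561]
0.024 388 y [-0.0155 -0.0022  0.0103] ztop [0.0465 0.0544]
0.03 148 y [-0.0086 -0.0029  0.0027] ztop [0.0472 0.049 ]
0.036 141 y [-0.0085 -0.0028  0.0027] ztop [0.0478 0.0498]
0.042 147 y [-0.0084 -0.0028  0.0027] ztop [0.0486 0.0503]
0.048 152 y [-0.0083 -0.0028  0.0027] ztop [0.0494 0.0512]
0.054 153 y [-0.0082 -0.0027  0.0026] ztop [0.0501 0.052 ]
0.06 164 y [-0.0089 -0.003   0.0026] ztop [0.0507 0.0527]
0.066 177 y [-0.0087 -0.0033  0.0026] ztop [0.0515 0.0535]
0.072 178 y [-0.0086 -0.003   0.0026] ztop [0.0524 0.0543]
0.078 175 y [-0.0085 -0.0026  0.0026] ztop [0.0532 0.0553]
0.084 328 y [-0.0282 -0.0026  0.0257] ztop [0.0535 0.0632]
```

View pics/w2.png

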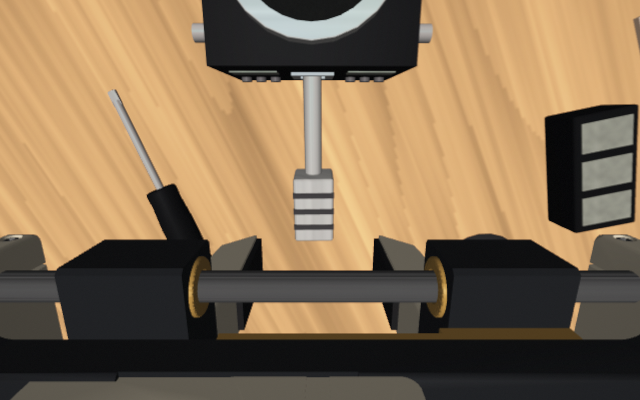

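The view shows the pin drooping slightly: grip at (313,205), shank from (313,170) up to the bore at (313,78). It has been drawn about 48 mm. I'll tilt the tool 0.12 rad to match the droop and grip the shank 25 mm from its shoulder.

Call:
carry_out(commands=[[0.6,0.85,-0.06,0,0,0,0],[0.6,0.85,-0.05,0,0,0.6,0],[0.6,0,0,0,0,0.6,0],[0.5,0,0,1,0,0,0],[0.4,0,0,1,0,0,0],[0.4,0,0,1,0,0,0],[0.4,0,0,0.88,0,0,0],[0.4,0,0,0,0,0,0]])

```text
clock: 7.05
position: [0.5424, 0.0071, 0.0226]
ee_rot: [-2.588, -1.653, -0.148]
force: [0.0, -0.3, -0.3]
width: 0.4
gripper_force: 0.0
```

```bash
python3 - <<'E'
from h import *
st=arm.observe(); R=Ro.from_rotvec(st["ee_rot"]); W=wrist("w3")
R=Ro.from_rotvec(st["ee_rot"]); L=R.inv().apply(W.reshape(-1,3)-st["position"]); Z=W.reshape(-1,3)[:,2]
m=(abs(L[:,1])<.018)&(Z>.03)&(Z<.08)
for a in np.arange(-.08,.05,.006):
    k=m&(L[:,0]>a)&(L[:,0]<a+.006)
    if k.sum()>5: print(round(a,3),k.sum(),"y",np.percentile(L[k,1],[2,50,98]).round(4),"Ltop",np.percentile(L[k,2],[2,50]).round(4))
E
```

```text
7.05 [0.5424 0.0071 0.0226] [[0.418, 0.907, 0.045], [0.901, -0.42, 0.108], [0.117, -0.005, -0.993]] [ 0.  -0.3 -0.3]
-0.032 9 y [-0.0093 -0.0091 -0.0089] Ltop [-0.0265 -0.0222]
-0.026 1088 y [-0.0084  0.0042  0.0175] Ltop [-0.0292 -0.0241]
-0.02 314 y [-0.001   0.0042  0.0102] Ltop [-0.0285 -0.0269]
-0.014 164 y [-0.0006  0.0046  0.0096] Ltop [-0.0285 -0.0272]
-0.002 14 y [-0.0014  0.0044  0.0104] Ltop [-0.0252 -0.023 ]
0.004 334 y [-0.0014  0.0041  0.0102] Ltop [-0.0287 -0.027 ]
0.01 377 y [-0.0014  0.0041  0.0101] Ltop [-0.0285 -0.0269]
0.016 376 y [-0.0013  0.0044  0.01  ] Ltop [-0.0288 -0.027 ]
0.022 391 y [-0.0013  0.0043  0.0099] Ltop [-0.0288 -0.0271]
0.028 408 y [-0.0017  0.0039  0.0097] Ltop [-0.0287 -0.0271]
0.034 267 y [-0.0017  0.0039  0.0096] Ltop [-0.0289 -0.0272]
```

Call:
carry_out(commands=[[0.4,0,0.17,-0.16,0,0,0],[0.4,0.16,0,0,0,0,0],[0,0,0,0,0,0,0],[0,0,0,0,0,0,0],[0,0,0,0,0,0,0],[0,0,0,0,0,0,0],[0,0,0,0,0,0,0]], squeeze=45)

```text
clock: 7.8
position: [0.5495, 0.0084, 0.0298]
ee_rot: [-2.589, -1.654, -0.154]
force: [-2.0, 1.2, 0.7]
width: 0.117
gripper_force: 44.8
```

Call:
carry_out(commands=[[0,-0.3,0,-0.035,0,0,0],[0,-0.4,0,-0.047,0,0,0],[0,-0.4,0,-0.047,0,0,0],[0,-0.5,0,-0.06,0,0,0],[0,-0.5,0,-0.06,0,0,0],[0,-0.5,0,-0.06,0,0,0],[0,0,0,0,0,0,0]])

```text
clock: 8.5
position: [0.5216, -0.054, 0.0298]
ee_rot: [-2.593, -1.65, -0.155]
force: [-0.3, -0.6, -1.4]
width: 0.116
gripper_force: 44.8
```

```bash
cat >> h.py <<'E'
def pinprof(name,step=.008):
    st=arm.observe(); W=wrist(name); R=Ro.from_rotvec(st["ee_rot"]); L=R.inv().apply(W.reshape(-1,3)-st["position"])
    m=(abs(L[:,1])<.02)&(abs(L[:,2]+.02)<.03)
    for a in np.arange(-.08,.1,step):
        k=m&(L[:,0]>a)&(L[:,0]<a+step)
        if k.sum()>5: print(round(a,3),k.sum(),"y",np.percentile(L[k,1],[2,50,98]).round(4),"Ltop",np.percentile(L[k,2],[2,50]).round(4))
E
python3 - <<'E'
from h import *
pinprof("w4")
T=arm.get_image("top"); Wt=cloud(T); np.save("t4.npy",Wt); cv2.imwrite("pics/t4.png",T["pixels"][:,:,::-1])
E
```

```text
8.5 [ 0.5216 -0.054   0.0298] [[0.421, 0.906, 0.05], [0.899, -0.424, 0.108], [0.119, 0.0, -0.993]] [-0.3 -0.6 -1.4]
-0.032 442 y [-0.0076 -0.0001  0.0078] Ltop [-0.0224 -0.0198]
-0.024 373 y [-0.0053  0.0003  0.006 ] Ltop [-0.0214 -0.0198]
-0.016 125 y [-0.0075 -0.0001  0.0077] Ltop [-0.0485 -0.0467]
-0.008 295 y [-0.0075  0.0054  0.0077] Ltop [-0.0483 -0.0472]
-0.0 421 y [-0.007   0.0003  0.0071] Ltop [-0.048  -0.0202]
0.008 1368 y [-0.0116 -0.0001  0.012 ] Ltop [-0.0368 -0.0202]
0.016 471 y [-0.0062 -0.0005  0.0052] Ltop [-0.0219 -0.0202]
0.024 491 y [-0.0061 -0.0005  0.0051] Ltop [-0.0219 -0.0203]
0.032 515 y [-0.0065 -0.0005  0.0051] Ltop [-0.0221 -0.0203]
0.04 553 y [-0.0067 -0.0009  0.005 ] Ltop [-0.0223 -0.0204]
0.048 561 y [-0.0066 -0.0008  0.0045] Ltop [-0.0225 -0.0206]
0.056 582 y [-0.007  -0.0012  0.0044] Ltop [-0.0225 -0.0206]
0.064 145 y [-0.0064 -0.0008  0.004 ] Ltop [-0.0222 -0.0202]
0.096 1064 y [-0.0186 -0.0008  0.0189] Ltop [-0.018  -0.0009]
```

View pics/w4.png

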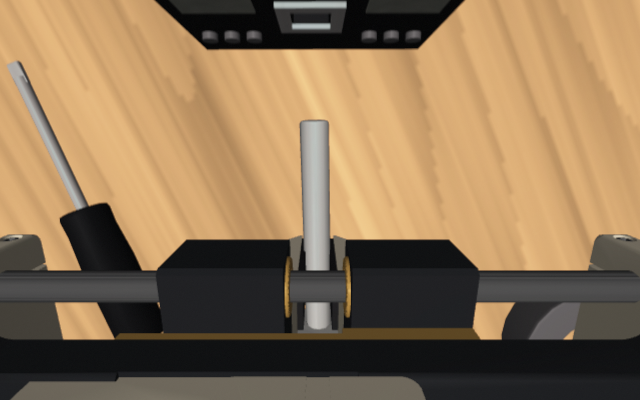

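The pin is clear of the bore, with its tip at (314,122) and the shank between the pads along the tool's x. I'll lift it, level it and carry it to just behind the keeper so the wrist camera can see the trough.

```bash
python3 - <<'E'
from h import *
st=arm.observe(); R=Ro.from_rotvec(st["ee_rot"])
q,R=plan([.515,-.06,.12],-25,4)
plan([.4806,-.3284,.16],-60.7,None,q,R)
E
```

```text
[0.0, -0.03, -0.91, -0.0, -0.3, 0.0],
[-0.02, -0.04, -0.91, -0.0, -0.3, 0.01],
[-0.06, -0.03, -0.9, -0.0, -0.3, -0.0],
[-0.08, -0.04, -0.91, -0.0, -0.3, 0.0]

[-0.94, 0.3, -0.15, -0.0, -0.0, 0.57],
[-0.92, 0.35, -0.14, -0.0, -0.0, 0.56],
[-0.89, 0.4, -0.15, -0.0, -0.0, 0.57],
[-0.88, 0.46, -0.14, -0.0, -0.0, 0.57],
[-0.84, 0.5, -0.15, -0.0, -0.0, 0.56],
[-0.82, 0.55, -0.14, -0.0, -0.0, 0.57],
[-0.78, 0.59, -0.15, -0.0, -0.0, 0.57],
[-0.75, 0.64, -0.14, -0.0, -0.0, 0.56]

[-0.71, 0.68, -0.15, -0.0, -0.0, 0.57],
[-0.68, 0.72, -0.14, -0.0, -0.0, 0.57],
[-0.63, 0.76, -0.15, -0.0, -0.0, 0.56]
```

Call:
carry_out(commands=[[0,0,-0.03,-0.9,0,-0.3,0],[0,0,-0.04,-0.9,0,-0.3,0],[0,-0.06,-0.03,-0.9,0,-0.3,0],[0,-0.08,-0.04,-0.9,0,-0.3,0],[0,-0.94,0.3,-0.15,0,0,0.57],[0,-0.92,0.35,-0.14,0,0,0.56],[0,-0.89,0.4,-0.15,0,0,0.57],[0,-0.88,0.46,-0.14,0,0,0.57]])

```text
clock: 9.4
position: [0.5032, -0.1566, 0.134]
ee_rot: [-2.822, -1.38, -0.001]
force: [0.4, 0.2, -1.5]
width: 0.118
gripper_force: 44.8
```

Call:
carry_out(commands=[[0,-0.84,0.5,-0.15,0,0,0.56],[0,-0.82,0.55,-0.14,0,0,0.57],[0,-0.78,0.59,-0.15,0,0,0.57],[0,-0.75,0.64,-0.14,0,0,0.56],[0,-0.71,0.68,-0.15,0,0,0.57],[0,-0.68,0.72,-0.14,0,0,0.57],[0,-0.63,0.76,-0.15,0,0,0.56],[0,0,0,0,0,0,0]])

```text
clock: 10.2
position: [0.4809, -0.3311, 0.16]
ee_rot: [3.038, 0.79, 0.0]
force: [0.6, 0.1, -1.4]
width: 0.117
gripper_force: 44.8
```

```bash
python3 - <<'E'
from h import *
pinprof("w5",.004)
W=np.load("w5.npy")
c=(.5217,-.3055)
rep("rim",zsel(W,.068,.078,c,.06)); rep("floor",zsel(W,.028,.036,c,.05)); rep("base",zsel(W,.006,.014,(.534,-.299),.075))
rep("Tfl",zsel(np.load("top0.npy"),.028,.036,c,.05))
E
```

```text
10.2 [ 0.4809 -0.3311  0.16  ] [[0.873, 0.487, 0.001], [0.487, -0.873, -0.003], [-0.001, 0.003, -1.0]] [ 0.6  0.1 -1.4]
-0.032 263 y [-0.0079 -0.0006  0.009 ] Ltop [-0.0226 -0.0199]
-0.028 181 y [-0.0049  0.0008  0.0065] Ltop [-0.0212 -0.0195]
-0.024 189 y [-0.0049  0.0008  0.0065] Ltop [-0.0213 -0.0196]
-0.02 174 y [-0.0048  0.0008  0.0062] Ltop [-0.0213 -0.0195]
-0.016 51 y [-0.0033  0.0012  0.0049] Ltop [-0.0216 -0.0202]
-0.012 86 y [-0.0071  0.0058  0.0082] Ltop [-0.0485 -0.0471]
-0.008 155 y [-0.0071 -0.0047  0.0082] Ltop [-0.0484 -0.0471]
-0.004 139 y [-0.007   0.0059  0.0081] Ltop [-0.0482 -0.0472]
0.0 207 y [-0.0069  0.0004  0.0077] Ltop [-0.0481 -0.0202]
0.004 217 y [-0.0047  0.0004  0.0059] Ltop [-0.0256 -0.0201]
0.008 1142 y [-0.0113  0.0012  0.0125] Ltop [-0.0367 -0.0202]
0.012 225 y [-0.0053  0.0004  0.0057] Ltop [-0.0216 -0.0199]
0.016 234 y [-0.0058 -0.      0.0056] Ltop [-0.0215 -0.0199]
0.02 233 y [-0.0057 -0.      0.0056] Ltop [-0.0221 -0.0201]
0.024 238 y [-0.0057 -0.      0.0056] Ltop [-0.0217 -0.0201]
0.028 253 y [-0.0057 -0.      0.0055] Ltop [-0.0219 -0.0201]
0
[... 154 characters left out ...]
55] Ltop [-0.0218 -0.0203]
0.044 279 y [-0.0063 -0.0004  0.0055] Ltop [-0.022  -0.0203]
0.048 284 y [-0.0062 -0.0004  0.0054] Ltop [-0.0222 -0.0203]
0.052 281 y [-0.0062 -0.0008  0.0049] Ltop [-0.0222 -0.0203]
0.056 292 y [-0.0065 -0.0008  0.0049] Ltop [-0.0226 -0.0206]
0.06 293 y [-0.0065 -0.0007  0.0049] Ltop [-0.0223 -0.0204]
0.064 148 y [-0.006  -0.0007  0.0045] Ltop [-0.0219 -0.0202]
rim 2817 med [ 0.523  -0.3036  0.0731] rect [ 520.8 -305.3] [68.1 51.1] 29.5
floor 1326 med [ 0.5302 -0.2982  0.0331] rect [ 520.8 -305.4] [51.9 35.2] 29.7
base 3179 med [ 0.566 -0.281  0.011] rect [ 533.8 -298. ] [108.3  66.2] 29.5
Tfl 219 med [ 0.5238 -0.3105  0.0324] rect [ 520.  -302.4] [66.3 44.2] 29.9
```

View pics/w5.png

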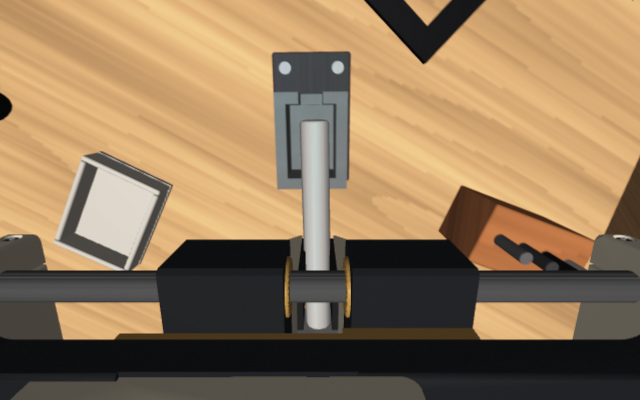

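The keeper is straight ahead, with the trough at (312,140) and the notch at (312,98). It measures as a 52 x 35 mm floor and a 68 x 51 mm rim, which matches the text. I'll go forward 100 mm and part of the way down.

Call:
carry_out(commands=[[0,1,-0.17,0,0,0,0.1],[0,1,0,0,0,0,0],[0,1,0,0,0,0,0],[0,1,0,0.5,0,0,0],[0,0,0,1,0,0,0],[0,0,0,0.9,0,0,0],[0,0,0,0,0,0,0],[0,0,0,0,0,0,0]])

```text
clock: 11.05
position: [0.5669, -0.2745, 0.0993]
ee_rot: [-3.041, -0.785, 0.001]
force: [0.2, 0.3, -0.5]
width: 0.118
gripper_force: 44.8
```

```bash
python3 - <<'E'
from h import *
W=wrist("w6"); st=arm.observe(); R=Ro.from_rotvec(st["ee_rot"])
print("origin",(st["position"]+R.apply([-.029,.001,-.016])).round(4))
rep("base",zsel(W,.006,.014,(.56,-.284),.05)); 
# scene camera: grip + keeper
im=arm.get_image("scene"); W=cloud(im); np.save("s6.npy",W); P=cv2.resize(im["pixels"][165:240,225:300,::-1],None,fx=7,fy=7,interpolation=cv2.INTER_CUBIC); cv2.imwrite("pics/s6.png",P)
E
```

```text
11.05 [ 0.5669 -0.2745  0.0993] [[0.875, 0.484, -0.001], [0.484, -0.875, 0.001], [-0.0, -0.001, -1.0]] [ 0.2  0.3 -0.5]
origin [ 0.5423 -0.2901  0.1161]
base 2745 med [ 0.5664 -0.2872  0.0111] rect [ 563.6 -280.9] [40.5 66. ] 29.6
```

View pics/s6.png

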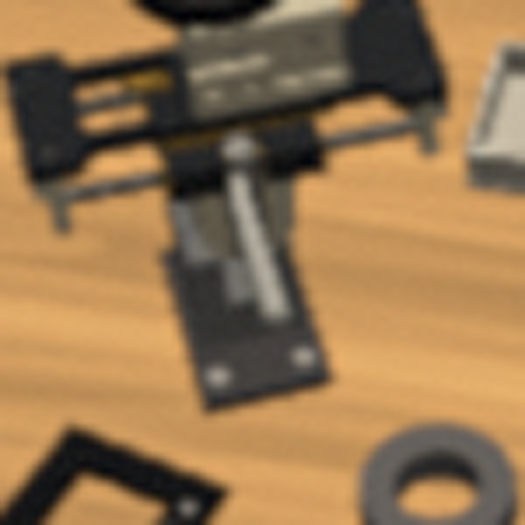

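The scene crop shows the pin above the keeper at (250,240), with its shank pointing over the notch end. By the numbers it needs a correction of −1.9 mm in x and +2.6 mm in y.

Call:
carry_out(commands=[[0,-0.08,0.1,0,0,0,0],[0,0,0,0.4,0,0,0],[0,0,0,0.4,0,0,0],[0,0,0,0,0,0,0],[0,0,0,0,0,0,0]])

```text
clock: 11.65
position: [0.5658, -0.2786, 0.0787]
ee_rot: [-3.042, -0.783, 0.001]
force: [-0.2, -0.4, -1.7]
width: 0.117
gripper_force: 44.8
```

```bash
python3 - <<'E'
from h import *
pinprof("w7"); st=arm.observe(); R=Ro.from_rotvec(st["ee_rot"])
print("origin",(st["position"]+R.apply([-.029,.001,-.016])).round(4))
rep("base",zsel(np.load("w7.npy"),.006,.014,(.56,-.284),.05))
E
```

```text
11.65 [ 0.5658 -0.2786  0.0787] [[0.876, 0.483, -0.001], [0.483, -0.876, 0.0], [-0.001, -0.001, -1.0]] [-0.2 -0.4 -1.7]
-0.032 440 y [-0.0072  0.0003  0.0083] Ltop [-0.0224 -0.0197]
-0.024 372 y [-0.0048  0.0008  0.0064] Ltop [-0.0211 -0.0195]
-0.016 131 y [-0.0071 -0.0001  0.0082] Ltop [-0.0484 -0.0464]
-0.008 285 y [-0.0071  0.0059  0.0082] Ltop [-0.0482 -0.0471]
-0.0 426 y [-0.0064  0.0004  0.0073] Ltop [-0.048  -0.0202]
0.008 1369 y [-0.0112  0.0008  0.0124] Ltop [-0.0369 -0.0201]
0.016 467 y [-0.0058 -0.      0.0056] Ltop [-0.0216 -0.02  ]
0.024 486 y [-0.0057 -0.      0.0056] Ltop [-0.0218 -0.0201]
0.032 521 y [-0.006  -0.      0.0055] Ltop [-0.022  -0.0201]
0.04 537 y [-0.0059 -0.0004  0.0055] Ltop [-0.0221 -0.0202]
0.048 575 y [-0.0062 -0.0004  0.0054] Ltop [-0.0221 -0.0204]
0.056 584 y [-0.0065 -0.0007  0.0049] Ltop [-0.0223 -0.0204]
0.064 148 y [-0.006  -0.0003  0.0045] Ltop [-0.0219 -0.0202]
origin [ 0.5411 -0.2937  0.0951]
base 3102 med [ 0.567  -0.2841  0.0111] rect [ 565.7 -279.8] [35.5 66.1] 29.6
```

Call:
carry_out(commands=[[0,0.03,0,0.3,0,0,0],[0,0,0,0.3,0,0,0],[0,0,0,0.3,0,0,0],[0,0,0,0,0,0,0]])

```text
clock: 12.1
position: [0.5661, -0.2779, 0.0553]
ee_rot: [-3.041, -0.783, 0.003]
force: [-0.2, -0.1, -1.2]
width: 0.114
gripper_force: 44.8
```

Call:
carry_out(commands=[[0,0,0,0.3,0,0,0],[0,0,0,0.3,0,0,0],[0,0,0,0.2,0,0,0],[0,0,0,0,0,0,0]])

```text
clock: 12.5
position: [0.5663, -0.2781, 0.0358]
ee_rot: [-3.042, -0.783, 0.002]
force: [-0.2, 0.0, -2.5]
width: 0.12
gripper_force: 44.8
```

Axis now about 52 mm up; go down the last 6 mm gently.

Call:
carry_out(commands=[[0,0,0,0.08,0,0,0],[0,0,0,0.08,0,0,0],[0,0,0,0.04,0,0,0],[0,0,0,0,0,0,0]])

```text
clock: 12.9
position: [0.5673, -0.2784, 0.0323]
ee_rot: [3.042, 0.783, 0.002]
force: [0.1, 2.1, 4.5]
width: 0.114
gripper_force: 44.8
```

Call:
carry_out(commands=[[0,0,0,0.04,0,0,0],[0.2,0,0,0,0,0,0],[0.4,0,0,0,0,0,0],[0.4,0,0,0,0,0,0],[0.4,0,0,-0.6,0,0,0],[0.4,0,0,-1,0,0,0],[0.4,0,0,-1,0,0,0],[0.4,0,0,-1,0,0,0]])

```text
clock: 13.7
position: [0.5666, -0.2787, 0.1228]
ee_rot: [3.042, 0.782, 0.0]
force: [-0.7, 0.2, 0.1]
width: 0.396
gripper_force: 0.0
```

Call:
carry_out(commands=[[1,-1,0,-1,0,0,0],[1,-1,0,-0.5,0,0,0],[1,-1,0,0,0,0,0],[1,-1,0,0,0,0,0],[1,0,0,0,0,0,0]])

```text
clock: 14.2
position: [0.4756, -0.3294, 0.1599]
ee_rot: [3.044, 0.774, -0.0]
force: [1.2, -0.0, 0.3]
width: 0.785
gripper_force: 0.0
```

```bash
python3 - <<'E'
from h import *
W=wrist("w8"); c=np.array([.5419,-.2933]); a=np.radians(29.6); ux=np.array([np.cos(a),np.sin(a)]); uy=np.array([-ux[1],ux[0]])
P=W.reshape(-1,3); X=(P[:,:2]-c)@ux; Y=(P[:,:2]-c)@uy; Z=P[:,2]
for x in np.arange(-.05,.1,.008):
    k=(X>x)&(X<x+.008)&(abs(Y)<(.016 if x<.001 else .012))&(Z>.036)&(Z<.07)
    if k.sum()>5: print(round(x,3),k.sum(),np.percentile(Y[k],[2,50,98]).round(4),np.percentile(Z[k],[50,98]).round(4))
E
```

```text
14.2 [ 0.4756 -0.3294  0.1599] [[0.879, 0.478, 0.0], [0.478, -0.879, -0.001], [-0.0, 0.001, -1.0]] [ 1.2 -0.   0.3]
-0.05 285 [-0.0118  0.0017  0.0152] [0.0609 0.0637]
-0.042 399 [-0.0119  0.0009  0.015 ] [0.0612 0.0625]
-0.034 408 [-0.0127  0.0007  0.0148] [0.0611 0.0624]
-0.026 424 [-0.0127  0.0013  0.0146] [0.0612 0.0628]
-0.018 432 [-0.0128  0.0011  0.0144] [0.0612 0.0627]
-0.01 427 [-0.0129  0.0002  0.0139] [0.0611 0.0626]
-0.002 306 [-0.0134  0.0001  0.0137] [0.0531 0.0669]
0.006 237 [-0.0085 -0.0001  0.0084] [0.0518 0.0636]
0.014 184 [-0.0055  0.0001  0.0057] [0.0519 0.0539]
0.022 184 [-0.0056 -0.0001  0.0055] [0.0519 0.0539]
0.03 195 [-0.0057 -0.0005  0.0053] [0.0519 0.0537]
0.038 193 [-0.0058 -0.0001  0.0051] [0.0523 0.0541]
0.046 199 [-0.006  -0.0003  0.0049] [0.0521 0.0541]
0.054 203 [-0.0061 -0.001   0.0046] [0.0519 0.054 ]
0.062 157 [-0.0069 -0.0012  0.0044] [0.0519 0.0541]
```

View pics/w8.png

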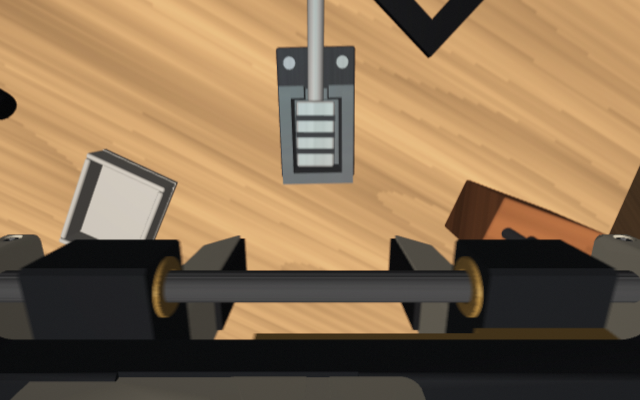

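The pin is parked: in the view the grip at (315,133) lies in the trough and the shank goes out through the notch at (316,95). It is level, with y centred and the grip top at 61 mm. Next is the jar.

```bash
python3 - <<'E'
from h import *
plan([.526,.271,.23],-30)
for W in (np.load("top0.npy"),):
    for n,(u0,u1,v0,v1) in dict(beaker=(135,180,225,262),wash=(190,235,230,268)).items():
        P=W[v0:v1,u0:u1].reshape(-1,3); rep(n,P[P[:,2]>.05])
E
```

```text
[0.53, -0.8, -0.11, 0.0, -0.0, -0.22],
[0.54, -0.8, -0.12, 0.0, -0.0, -0.22],
[0.56, -0.78, -0.11, 0.0, -0.0, -0.22],
[0.58, -0.76, -0.11, 0.0, -0.0, -0.22],
[0.6, -0.76, -0.11, 0.0, -0.0, -0.21],
[0.61, -0.74, -0.12, 0.0, -0.0, -0.22],
[0.63, -0.73, -0.11, 0.0, -0.0, -0.22],
[0.64, -0.71, -0.11, 0.0, -0.0, -0.22]

[0.66, -0.7, -0.12, 0.0, -0.0, -0.22],
[0.68, -0.69, -0.11, 0.0, -0.0, -0.22],
[0.69, -0.67, -0.11, 0.0, -0.0, -0.22],
[0.7, -0.65, -0.12, 0.0, -0.0, -0.22],
[0.72, -0.64, -0.11, 0.01, -0.0, -0.21],
[0.73, -0.63, -0.11, -0.0, -0.0, -0.22],
[0.75, -0.6, -0.11, -0.0, -0.0, -0.22],
[0.76, -0.59, -0.12, -0.0, -0.0, -0.22]

[0.77, -0.58, -0.11, -0.0, -0.0, -0.22],
[0.78, -0.56, -0.11, -0.0, -0.0, -0.22],
[0.8, -0.54, -0.11, -0.0, -0.0, -0.22],
[0.8, -0.52, -0.11, -0.0, -0.0, -0.22],
[0.82, -0.5, -0.12, -0.0, -0.0, -0.22],
[0.83, -0.49, -0.11, -0.0, -0.0, -0.21],
[0.84, -0.47, -0.11, -0.0, -0.0, -0.22],
[0.85, -0.45, -0.11, -0.0, -0.0, -0.22]

[0.86, -0.43, -0.12, 0.0, -0.0, -0.22]

beaker 487 med [0.4399 0.3584 0.0748] rect [439.4 343.7] [73.9 74.5] 13.6
wash 722 med [0.4273 0.1901 0.1174] rect [428.4 198.3] [57.  62.1] 84.4
```

Call:
carry_out(commands=[[1,0.53,-0.8,-0.3,0,0,-0.22],[1,0.54,-0.8,-0.3,0,0,-0.22],[1,0.56,-0.78,-0.3,0,0,-0.22],[1,0.58,-0.76,-0.3,0,0,-0.22],[1,0.6,-0.76,-0.3,0,0,-0.22],[1,0.61,-0.74,-0.3,0,0,-0.22],[1,0.63,-0.73,-0.3,0,0,-0.22],[1,0.64,-0.71,-0.3,0,0,-0.22]])

```text
clock: 15.05
position: [0.4946, -0.1332, 0.2191]
ee_rot: [2.961, 1.05, 0.001]
force: [1.2, -0.1, 0.0]
width: 0.998
gripper_force: 0.0
```

Call:
carry_out(commands=[[1,0.66,-0.7,-0.3,0,0,-0.22],[1,0.68,-0.69,-0.1,0,0,-0.22],[1,0.69,-0.67,0,0,0,-0.22],[1,0.7,-0.65,0,0,0,-0.22],[1,0.72,-0.64,0,0,0,-0.22],[1,0.73,-0.63,0,0,0,-0.22],[1,0.75,-0.6,0,0,0,-0.22],[1,0.76,-0.59,0,0,0,-0.22]])

```text
clock: 15.85
position: [0.5089, 0.0588, 0.2289]
ee_rot: [-2.857, -1.306, -0.001]
force: [0.0, -0.4, 0.3]
width: 1.005
gripper_force: 0.0
```

Call:
carry_out(commands=[[1,0.77,-0.58,0,0,0,-0.22],[1,0.78,-0.56,0,0,0,-0.22],[1,0.8,-0.54,0,0,0,-0.22],[1,0.8,-0.52,0,0,0,-0.22],[1,0.82,-0.5,0,0,0,-0.22],[1,0.83,-0.49,0,0,0,-0.22],[1,0.84,-0.47,0,0,0,-0.22],[1,0.85,-0.45,0,0,0,-0.22]])

```text
clock: 16.65
position: [0.5228, 0.2506, 0.2282]
ee_rot: [2.731, 1.552, -0.0]
force: [-0.4, -1.1, 0.6]
width: 1.005
gripper_force: 0.0
```

Call:
carry_out(commands=[[1,0.86,-0.43,0,0,0,-0.2],[1,0,0,0,0,0,0],[1,0,0,0,0,0,0]])

```text
clock: 16.95
position: [0.5245, 0.2734, 0.228]
ee_rot: [2.716, 1.579, -0.001]
force: [0.2, -0.4, -0.8]
width: 1.0
gripper_force: 0.0
```

```bash
python3 - <<'E'
from h import *
W=wrist("w9"); st=arm.observe(); R=Ro.from_rotvec(st["ee_rot"])
P=zsel(W,.102,.12,(.566,.34),.05); rep("lid",P); P2=zsel(W,.02,.095,(.566,.34),.05); rep("body",P2); print(np.percentile(P[:,2],[2,50,98]))
c,r=cv2.minEnclosingCircle((P[:,:2]*1000).astype(np.float32)); print(c,r)
L=R.inv().apply(np.array([c[0]/1000,c[1]/1000,.061])-st["position"]); print("shares",L/.025)
E
```

```text
16.95 [0.5245 0.2734 0.228 ] [[0.495, 0.869, -0.0], [0.869, -0.495, -0.001], [-0.001, 0.0, -1.0]] [ 0.2 -0.4 -0.8]
lid 3122 med [0.5658 0.3419 0.1111] rect [565.4 341.1] [47.2 47.1] 60.5
body 98 med [0.5488 0.3226 0.0813] rect [556.2 332.4] [26.8 53.3] 45.8
[0.10959937 0.11109255 0.11264285]
(565.4573364257812, 341.406982421875) 23.927143096923828
shares [3.21249756 0.04229544 6.68454247]
```

View pics/w9.png

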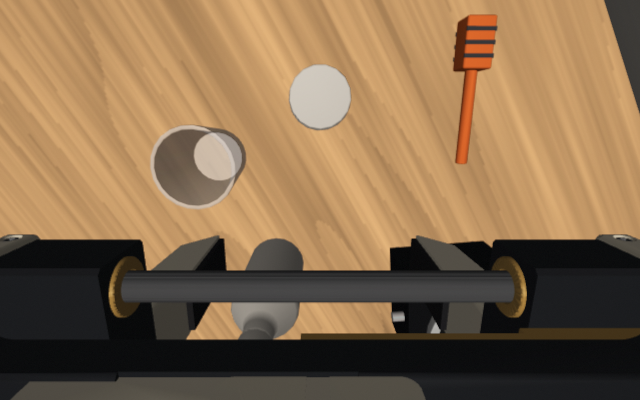

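The view shows the jar lid at (320,97), with the beaker at (195,167) clear of the fingers. Lid height is 111 mm and its centre (0.5655, 0.3414).

Call:
carry_out(commands=[[1,1,0.04,0,0,0,0],[1,1,0,0,0,0,0],[1,0.8,0,0,0,0,0],[1,0.4,0,0,0,0,0],[1,0,0,0.8,0,0,0],[1,0,0,0.9,0,0,0],[1,0,0,0.9,0,0,0],[1,0,0,0.9,0,0,0]])

```text
clock: 17.8
position: [0.5653, 0.3402, 0.1403]
ee_rot: [2.718, 1.574, 0.0]
force: [-0.2, 0.2, -0.4]
width: 1.003
gripper_force: 0.0
```

Call:
carry_out(commands=[[1,0,0,0.9,0,0,0],[1,0,0,0.9,0,0,0],[1,0,0,0.9,0,0,0],[1,0,0,0.45,0,0,0],[1,0,0,0,0,0,0],[1,0,0,0,0,0,0]])

```text
clock: 18.4
position: [0.5657, 0.3412, 0.0629]
ee_rot: [2.717, 1.576, 0.001]
force: [0.3, -0.3, -0.7]
width: 1.002
gripper_force: 0.0
```

Call:
carry_out(commands=[[0,0,0,0,0,0,0],[0,0,0,0,0,0,0],[0,0,0,0,0,0,0],[0,0,0,0,0,0,0],[0,0,0,0,0,0,0],[0,0,0,0,0,0,0],[0,0,0,0,0,0,0]], squeeze=38)

```text
clock: 19.1
position: [0.5652, 0.3416, 0.0622]
ee_rot: [2.717, 1.577, 0.0]
force: [-0.5, 0.2, 1.8]
width: 0.572
gripper_force: 38.0
```

Call:
carry_out(commands=[[0,0,0,-0.3,0,0,0],[0,0,0,-0.7,0,0,0],[0,0,0,-1,0,0,0],[0,0,0,-1,0,0,0],[0,0,0,-1,0,0,0],[0,0,0,-1,0,0,0],[0,0,0,-0.6,0,0,0],[0,0,0,0,0,0,0]])

```text
clock: 19.9
position: [0.566, 0.3419, 0.2042]
ee_rot: [-2.717, -1.577, -0.005]
force: [0.1, -0.0, -4.0]
width: 0.576
gripper_force: 38.0
```

```bash
python3 - <<'E'
from h import *
st=arm.observe(); print(st["width"],st["force"]); plan([.5855,.086,.205],-30)
E
```

```text
0.5756074359012269 [ 0.05769023 -0.00962104 -3.992231  ]
[-0.77, 0.52, -0.0, 0.0, -0.0, 0.0],
[-0.78, 0.53, -0.01, 0.0, -0.01, 0.01],
[-0.77, 0.52, -0.0, 0.0, 0.0, 0.0],
[-0.77, 0.52, -0.01, 0.0, -0.0, 0.01],
[-0.77, 0.53, -0.0, 0.01, -0.0, 0.0],
[-0.77, 0.52, -0.01, -0.0, -0.01, 0.0],
[-0.78, 0.53, 0.0, -0.0, 0.0, 0.01],
[-0.77, 0.52, -0.0, -0.0, -0.0, 0.0]

[-0.77, 0.53, -0.01, 0.0, -0.01, 0.01],
[-0.77, 0.53, 0.0, 0.0, 0.0, 0.0],
[-0.77, 0.52, -0.0, 0.0, -0.0, 0.01]
```

Call:
carry_out(commands=[[0,-0.4,0.27,0,0,0,0],[0,-0.75,0.5,0,0,0,0],[0,-0.75,0.5,0,0,0,0],[0,-0.75,0.5,0,0,0,0],[0,-0.75,0.5,0,0,0,0],[0,-0.75,0.5,0,0,0,0],[0,-0.75,0.5,0,0,0,0],[0,-0.75,0.5,0,0,0,0]])

```text
clock: 20.7
position: [0.5757, 0.1699, 0.2003]
ee_rot: [-2.718, -1.576, 0.005]
force: [-0.7, -0.7, -3.5]
width: 0.575
gripper_force: 38.0
```

Call:
carry_out(commands=[[0,-0.75,0.5,0,0,0,0],[0,-0.75,0.5,0,0,0,0],[0,-0.6,0.45,0,0,0,0],[0,-0.4,0.28,0,0,0,0],[0,0,0,0,0,0,0],[0,0,0,0,0,0,0]])

```text
clock: 21.3
position: [0.5829, 0.0969, 0.2014]
ee_rot: [-2.716, -1.576, 0.001]
force: [0.3, 1.1, -3.8]
width: 0.58
gripper_force: 38.0
```

```bash
python3 - <<'E'
from h import *
st=arm.observe(); W=wrist("w10"); rep("dock",zsel(W,.107,.122,(.585,.0855),.06)); rep("utop",zsel(W,.088,.099,(.585,.0855),.085))
W=cloud(arm.get_image("scene")); rep("s jar",zsel(W,.15,.24,(.585,.0855),.035))
R=Ro.from_rotvec(st["ee_rot"]); print(R.inv().apply(np.array([.585,.0855,.15])-st["position"])/.025)
E
```

```text
21.3 [0.5829 0.0969 0.2014] [[0.496, 0.868, -0.001], [0.868, -0.496, 0.0], [-0.0, -0.001, -1.0]] [ 0.3  1.1 -3.8]
dock 2750 med [0.6097 0.1053 0.1152] rect [594.5  97.7] [52.9 83.6] 48.7
utop 5199 med [0.6103 0.1152 0.0931] rect [588.6  95. ] [ 80.4 110.5] 64.9
s jar 239 med [0.608  0.0988 0.1875] rect [603.4  94.5] [49.1 30.7] 86.2
[-0.35491802  0.30032839  2.05629732]
```

Call:
carry_out(commands=[[0,-0.35,0.3,0,0,0,0],[0,0,0,0.3,0,0,0],[0,0,0,0.3,0,0,0],[0,0,0,0.2,0,0,0],[0,0,0,0.1,0,0,0],[0,0,0,0,0,0,0],[0,0,0,0,0,0,0]])

```text
clock: 22.1
position: [0.5857, 0.0853, 0.1796]
ee_rot: [2.717, 1.577, 0.0]
force: [-0.1, -0.7, -3.6]
width: 0.575
gripper_force: 38.0
```

Call:
carry_out(commands=[[0,0,0,0.1,0,0,0],[0,0,0,0.1,0,0,0],[0,0,0,0.1,0,0,0],[0,0,0,0.1,0,0,0],[0,0,0,0.1,0,0,0],[0,0,0,0,0,0,0]])

```text
clock: 22.7
position: [0.5861, 0.0852, 0.1676]
ee_rot: [2.717, 1.577, 0.002]
force: [-1.7, 0.7, 8.0]
width: 0.573
gripper_force: 38.0
```

Call:
carry_out(commands=[[0,0,0,0.08,0,0,0],[0,0,0,0.08,0,0,0],[0,0,0,0.04,0,0,0],[0,0,0,0,0,0,0]])

```text
clock: 23.1
position: [0.5862, 0.0853, 0.164]
ee_rot: [-2.717, -1.577, -0.004]
force: [-5.8, 0.1, 19.8]
width: 0.573
gripper_force: 38.0
```

Call:
carry_out(commands=[[0,0,0,0,0,0,0],[0,0,0,0,0,0,0],[0,0,0,0,0,0,0],[0,0,0,0,0,0,0],[0,0,0,0,0,0,0]])

```text
clock: 23.6
position: [0.5862, 0.0853, 0.164]
ee_rot: [-2.717, -1.577, -0.004]
force: [-5.1, -0.5, 19.4]
width: 0.573
gripper_force: 38.0
```

```bash
python3 - <<'E'
from h import *
W=wrist("w11"); P=zsel(W,.095,.125,(.585,.0855),.045); print(len(P),np.percentile(P[:,2],[10,50,90]).round(4)); print(arm.observe()["force"])
E
```

```text
23.6 [0.5862 0.0853 0.164 ] [[0.496, 0.868, 0.002], [0.868, -0.496, 0.002], [0.002, 0.001, -1.0]] [-5.1 -0.5 19.4]
4499 [0.1023 0.1033 0.1044]
[-6.34405592  1.30864603 18.53267832]
```

The dock top measured 103 mm against 115 mm before, so it is fully down. I'll let it come up again.

Call:
carry_out(commands=[[0,0,0,-0.1,0,0,0],[0,0,0,-0.1,0,0,0],[0,0,0,-0.1,0,0,0],[0,0,0,-0.1,0,0,0],[0,0,0,-0.1,0,0,0],[0,0,0,0,0,0,0],[0,0,0,0,0,0,0]])

```text
clock: 24.35
position: [0.5859, 0.0852, 0.1747]
ee_rot: [2.717, 1.577, 0.001]
force: [1.3, 1.3, 2.9]
width: 0.575
gripper_force: 38.0
```

Call:
carry_out(commands=[[0,0,0,-0.02,0,0,0],[0,0,0,0,0,0,0],[0,0,0,0,0,0,0]])

```text
clock: 24.65
position: [0.5859, 0.0852, 0.1751]
ee_rot: [2.717, 1.577, 0.001]
force: [0.3, 1.4, 1.9]
width: 0.574
gripper_force: 38.0
```

Open slowly, then check.

Call:
carry_out(commands=[[0.6,0,0,-0.02,0,0,0],[0.62,0,0,0,0,0,0],[0.65,0,0,0,0,0,0],[0.75,0,0,0,0,0,0],[0.85,0,0,0,0,0,0],[1,0,0,0,0,0,0],[1,0,0,0,0,0,0]])

```text
clock: 25.35
position: [0.5856, 0.0851, 0.1756]
ee_rot: [2.717, 1.577, 0.0]
force: [-0.8, 0.2, -0.1]
width: 0.947
gripper_force: 0.0
```

Call:
carry_out(commands=[[1,0,0,-0.3,0,0,0],[1,0,0,-0.6,0,0,0],[1,0,0,-0.8,0,0,0],[1,0,0,-0.8,0,0,0],[1,0,0,-0.8,0,0,0],[1,-0.8,0,-0.8,0,0,0],[1,-0.8,0,0,0,0,0],[1,0,0,0,0,0,0]])

```text
clock: 26.15
position: [0.5648, 0.0468, 0.279]
ee_rot: [2.72, 1.571, 0.001]
force: [-0.8, -0.2, 0.5]
width: 1.002
gripper_force: 0.0
```

Call:
carry_out(commands=[[1,-1,0,0,0,0,0],[1,-1,0,0,0,0,0],[1,-1,0,0,0,0,0],[1,0,0,0,0,0,0],[1,0,0,0,0,0,0]])

```text
clock: 26.65
position: [0.5282, -0.0151, 0.2781]
ee_rot: [-2.718, -1.575, -0.001]
force: [-0.1, 0.1, -0.6]
width: 1.0
gripper_force: 0.0
```

```bash
python3 - <<'E'
from h import *
W=wrist("w12"); rep("lid",zsel(W,.215,.235,(.585,.085),.06)); rep("dock",zsel(W,.107,.122,(.585,.0855),.06))
T=cloud(arm.get_image("top")); rep("Tlid",zsel(T,.215,.235,(.585,.085),.06)); rep("Tdock",zsel(T,.107,.122,(.585,.0855),.06)); rep("Tgrip",zsel(T,.054,.066,(.521,-.3055),.04))
E
```

```text
26.65 [ 0.5282 -0.0151  0.2781] [[0.497, 0.868, 0.0], [0.868, -0.497, 0.001], [0.001, -0.0, -1.0]] [-0.1  0.1 -0.6]
lid 5060 med [0.5835 0.0817 0.2251] rect [583.3  80. ] [36.7 47.6] 59.8
dock 2410 med [0.5632 0.0652 0.1152] rect [578.5  77.2] [61.9 83.2] 55.8
Tlid 0
Tdock 0
Tgrip 280 med [ 0.5227 -0.3048  0.0597] rect [ 522.6 -301. ] [65.6 45.4] 30.8
```

The jar stands on the raised dock, with its lid at 225 mm, the dock top at 115 mm and the jar centred within a few mm. The pin is still parked.

```bash
python3 -c "
from cell import arm
print(arm.sign_off())"
```

```text
the job is handed in; nothing more can be done
None
```

The job is handed in (no verdict was returned): the lock pin lies parked in the keeper, the dock was pressed fully down (about 12 mm) and came up again, and the jar stands upright and released on it.

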